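# Pop open the orange strip reader's push-push lid

### The arm

A 7-joint arm with a two-finger parallel gripper is mounted at the origin on a cart in front of the work surface, level with it; the furniture and walls round the work are solid. World frame = base frame: x ahead of the robot, y to its left, z up, the work surface at z = 0. Lengths are in m, angles in degrees, forces in N, time in s.
With the tool pointing down it reaches from about 0.425 to 0.875 m from the base axis. Payload 4.7 kg.
Tool frame: the origin (TCP) lies on the centre line of the jaws, within the pads' length; the fingertips stand 8 mm ahead of it and the grasp point (between the pads) lies 11 mm behind it; z points along the fingers, y is the direction in which the jaws open and shut (so a half turn about z gives the same grasp; the last joint's range is limited). The gripper opens to 87 mm and grips with 3 to 60 N. Pads are 19 mm wide; open, the fingers measure 117 mm over their backs; the gripper's body (75 mm by 190 mm) begins 51 mm behind the grasp point.
Start: joints at [-75.567, 18.392, -4.016, 83.108, 1.295, 78.541, -3.26], TCP at [0.153, 0.632, 0.231] pointing down, gripper open.
Joint ranges: [-163.93, 163.93], [-17.29, 119.83], [-79.2, 71.16], [3.27, 140.29], [-89.18, 269.18], [5.43, 117.66], [-154.24, 154.24]. Speed limits (degrees/s): [147.25, 147.25, 180, 180, 180, 180, 180].

### API

Orientations are given as [roll, pitch, yaw] about the fixed x, y, z axes, in that order (R = Rz(yaw) Ry(pitch) Rx(roll)).
In Python, from cell import status, vision, workorder gives the robot as it stands.
- The arm moves only by the tool step_arm, never from a script. Its argument "series" is a list of rows, each an object of numbers: "ax", "ay", "az": the turn, a rotation vector about the world's x, y, z in degrees; "x", "y", "z": the shift along the world's x, y, z in m; "claw": the opening in per cent of the stroke, from 0 (shut) to 100 (fully open). In form: [{"ax": .., "ay": .., "az": .., "x": .., "y": .., "z": .., "claw": ..}, ...]. A call has 1 to 12 rows; each row is the pose to reach, as a shift and turn from the pose commanded when the call began; what a row does not reach only later rows make up. A row lasts 1/10 s, in which the tool goes at most 50 mm and 8.59 degrees, less where a joint would pass 70% of its speed; a pose out of reach is approached as far as the arm can. A call with a gripper value outside its range is refused whole. The fingers move at their own pace and stop on an object; "squeeze" is the grip in N (left out, the last holds). Time passes only in rows, so rows that repeat a pose let the fingers close. It gives the time, the measured TCP pose, the force and the opening at its end, in the units of the state.
- status.get_obs(): the state, without advancing time (a new reading comes with each control period).
- vision.read_camera(name): name is "scene" or "top"; returns the picture (400x640x3 uint8, red, green, blue); there is no depth.
- vision.camera_params(name): a dict with "fovy" (degrees; the focal length in pixels is half the picture's height over the tangent of half this angle, whatever the lens; pixels are square), "cx", "cy" (the principal point, pixels), "dist" ([k1, k2, p1, p2, k3] as OpenCV has them; the pictures are not rectified), "eye" and "orientation" of the camera in the world. Camera axes: x right, y down, z forward; pixel columns grow to the right and rows downward; lengths in m; the calibration is good to about 2 mm. A picture is of the moment at which its call begins. camera_params takes no time and is no camera call.
- workorder.sign_off(): hands the job in, once; it reports no verdict.
The state is a dict: "time_s": time; "qpos": joint angles; "joint_velocities": joint speeds; "effort": joint torques, N m; "tool_pos": TCP position; "tool_rot": TCP orientation; "force": force on the tool from outside, world axes, zero at the start; "wrist_torque": the same for the moment, N m; "grip_width": finger opening in m.
Only numpy, scipy, OpenCV 4.12 (cv2) and the standard library are available. Lean on these libraries where they do the work, as an engineer would, in place of code of your own. Each camera call takes 0.05 s, during which the arm holds its last target.

### The job

Make the strip reader with the orange stripe ready for a sample, touching it only with the fingertips: press its lid down once near the front edge, take the fingers away, and watch the push-push latch let the lid pop up and stay up by itself for a moment. Then push the popped lid on back until it stands upright (or leans back on its stop) and leave it standing open, without pressing it down again. Leave the blue-striped reader shut, and neither pick up nor push about the things on the worktop.

Things in the scene. Friction and masses are not known exactly. Their poses are not given: they have to be found in the camera images.
- orange_reader: White benchtop strip reader with an ORANGE stripe on lid and front, 104 mm deep (x), 90 wide (y), fixed. Origin: centre of its underside. x points from its front to its rear (yaw up to 0.5 rad), y left, z up. The case under the lid is flat on top, z = 44 mm, from x = -52 to 8 mm; the rear hump, x = 8 to 52 mm, is 65 mm high with a dark display.
- orange_lid (a joint): Lid hinge, rad: about 0 shut, -0.16 pressed in, 0.7 popped, 1.57 upright, stop at 1.75. Axis along the reader's y at x = -2, z = 56 mm (back edge of the lid's underside). The lid is a smooth slab 8 mm thick, 84 mm wide, front edge 50 mm from the axis; shut, its top is at z = 64 mm with an open 12 mm gap below. Friction of about 0.016 N m keeps it where it is left.
- orange_press (a point): Point to press, moving with the lid: on its top face, mid-width, on the orange band, 40 mm from the hinge axis (shut: x = -42, z = 64 mm in the reader's frame). Pressed here the lid gives at about 3 N, unlatches after sinking some 4.5 mm, meets a hard stop at 7 mm, and pops when the finger is taken away.
- orange_edge (a point): Middle of the lid's front edge, half its thickness up; moves with the lid. In the reader's frame: shut x = -52, z = 60 mm; popped about x = -38, z = 91 mm; upright z = 106 mm. To stand the lid up, a finger in front of this edge, tip at z = 72 to 84 mm, pushes along the reader's x to the hinge; the edge slides up the finger.
- orange_plunger (a joint): Spring plunger of the push-push latch, m: 0 latched, -0.0048 pressed in, 0.024 out (popped). A steel post 8 mm thick in the deck at x = -32, y = 28 mm of the reader (under the lid's left side); out, its tip is at z = 80 mm, so push the popped lid with a finger right of it, at y below 5 mm. Pressed fully in again, it latches shut.
- orange_follower (a joint): Hidden follower pin of the latch in the orange reader, m: 0 latched, 0.005 at rest once the lid has popped (up to 0.011 on the way). Below -0.002 only when the popped lid is pushed down again almost to shut.
- blue_reader: The same reader with a BLUE stripe, to be left alone. Origin: centre of its underside; size and axes as the orange one.
- blue_lid (a joint): Hinge of the blue reader's lid, rad: 0 shut; same make as the orange one.
- dish: Clear petri dish, 60 mm across, 14 mm high, lying between the readers. Origin: centre of its underside.
- pad_a: Flat white and orange sachet, 50 x 50 x 7 mm, on the left of the worktop. Origin: centre of its underside.
- pad_b: Another such sachet, 50 x 50 x 7 mm, on the left. Origin: centre of its underside.
- cup: Specimen cup with white screw lid, 63 mm across, 72 mm high, at the far left. Origin: centre of its underside.
- blue_pen: Blue pen, 145 x 12 x 9 mm, lying on the right between the reader and the microscope. Origin: middle of its underside.
- tweezers: Steel forceps, 117 x 17 x 11 mm, lying behind the gap between the readers. Origin: middle of its underside.

How it is judged (in metres and radians):
On the way:
1. The orange reader's lid has popped up on its plunger and stays up by itself, untouched, for half a second (value of joint orange_plunger above 0.02 m and value of joint orange_lid between 0.5 and 1.1 rad and contact force between orange_reader and the fingers below 0.2 N), for 0.5 s.
At the end, for the whole second after the job is handed in: The orange reader's lid stands open at rest, within about 10 degrees of upright or farther back (hinge above 1.4 rad), its plunger fully out (above 20 mm), and the blue reader's lid is shut (hinge below 0.1 rad) (value of joint orange_lid above 1.4 rad and velocity of joint orange_lid between -0.1 and 0.1 rad/s and value of joint orange_plunger above 0.02 m and value of joint blue_lid below 0.1 rad); the robot touches nothing.
It fails at once if the popped lid of the orange reader is pressed down to shut again (value of joint orange_follower below -0.002 m).
It fails at once if the blue reader's lid is pressed in or opened (value of joint blue_lid below -0.06 rad or value of joint blue_lid above 0.1 rad).
It fails at once if a bystander is lifted or pushed away (moved more than 20 mm) (distance of any of dish, pad_a, pad_b, cup, blue_pen, tweezers from where it was at the start of the episode above 0.02 m).
It also fails if it takes over 40 s, if anything falls off the work surface, if the arm or the gripper's body presses on something with over 40 N, if the wrist force passes 120 N, or if a joint passes its speed limit or range.

## Working session

There is one attempt and no reset: what is moved stays moved. The work goes in short steps, Python scripts to look and compute and a tool call to move; the robot and the scene stay as the last step left them, time stands still between calls to the robot, and variables do not carry over. Pictures are saved under pics/ and viewed, and the job is handed in when it is done.

Besides the shell and the picture viewer there is one more tool, called after "Call:" by a JSON object that holds its "name" and its "arguments", one argument or row to a line. step_arm: Moves the arm, as the interface text tells. Its arguments: {"type":"object","properties":{"series":{"type":"array"},"squeeze":{"type":"number"}},"required":["series"]}

```bash
mkdir -p pics
python3 - <<'E'
from cell import status, vision
import cv2
for n in("scene","top"):
    im=vision.read_camera(n); cv2.imwrite(f"pics/{n}0.png",im[:,:,::-1]); print(n,vision.camera_params(n))
print(status.get_obs())
E
```

```text
scene {'fovy': 48.63568274502662, 'cx': 320.5555910744958, 'cy': 201.10043039452475, 'dist': array([-0.04946749,  0.        ,  0.        ,  0.        ,  0.        ]), 'eye': array([ 0.04352253, -0.90432855,  0.68881307]), 'orientation': array([-1.18192960e+02, -6.37561799e-02, -2.88765485e+01])}
top {'fovy': 47.91657263251917, 'cx': 320.08235040084116, 'cy': 195.51161703410756, 'dist': array([-0.00230587,  0.        ,  0.        ,  0.        ,  0.        ]), 'eye': array([0.40854927, 0.09312881, 1.46647665]), 'orientation': array([-172.74154625,   -0.36314309,  -89.07076166])}
{'time_s': 0.1, 'qpos': array([-75.5662869 ,  18.43574111,  -4.01613266,  83.16575076,
         1.29532324,  78.54062159,  -3.25907076]), 'joint_velocities': array([ 0.04178912, -0.06982976,  0.09245003, -0.14367307,  0.00073014,
       -0.00508729,  0.00467648]), 'effort': array([-2.48056886e-04, -4.92571199e+01, -4.05862620e-01, -3.13401496e+01,
       -6.42639189e-02,  3.94509814e-02,  6.71712269e-05]), 'tool_pos': array([0.15306064, 0.63124525, 0.22957936]), 'tool_rot': array([-1.79903135e+02,  5.44639435e-03,  1.66377402e+02]), 'force': array([-0.50976011,  0.79694439,  0.40363421]), 'wrist_torque': array([-0.02764677,  0.00261179,  0.00453061]), 'grip_width': 0.08665497528756375}
```

View pics/scene0.png

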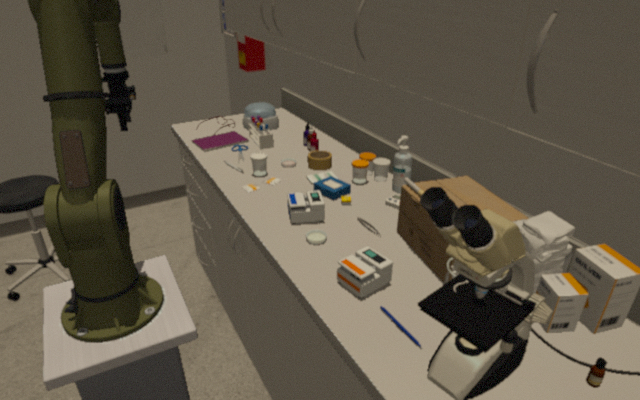

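View pics/top0.png

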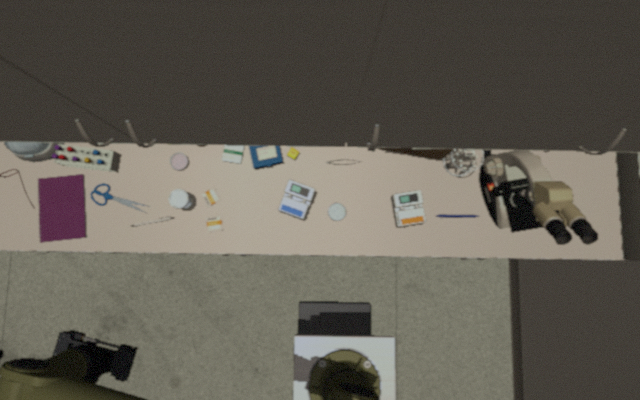

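Run:
```python
import cv2
a=cv2.imread("pics/top0.png")[180:235,375:445]; cv2.imwrite("pics/c1.png",cv2.resize(a,None,fx=10,fy=10,interpolation=cv2.INTER_CUBIC))
a=cv2.imread("pics/scene0.png")[240:305,325:405]; cv2.imwrite("pics/c2.png",cv2.resize(a,None,fx=9,fy=9,interpolation=cv2.INTER_CUBIC))
```

```text
(no output)
```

View pics/c1.png

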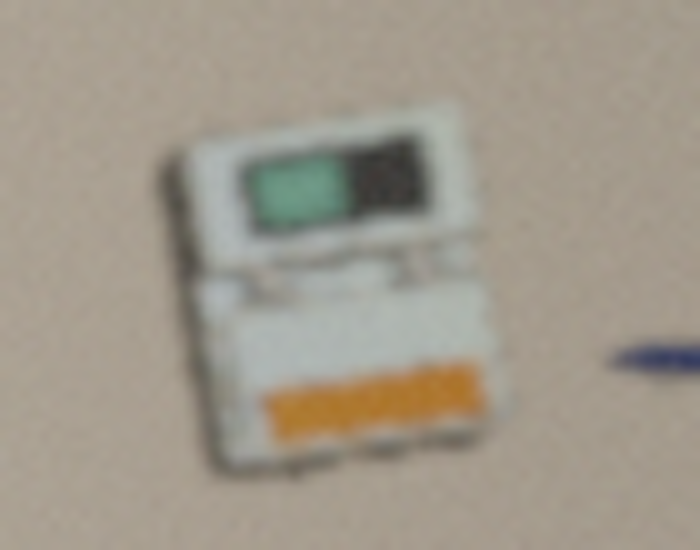

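View pics/c2.png

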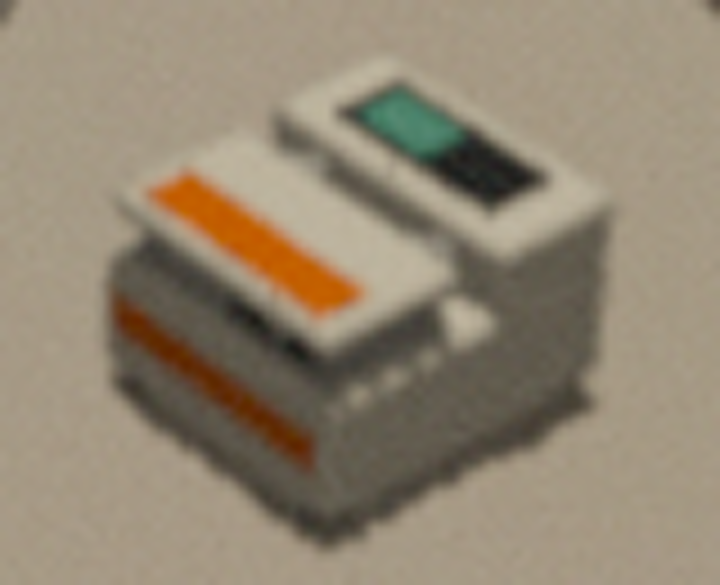

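```bash
cat > h.py <<'E'
import numpy as np, cv2
from scipy.spatial.transform import Rotation as R
from cell import vision
def cam(n):
    p=vision.camera_params(n); f=200/np.tan(np.radians(p['fovy']/2))
    K=np.array([[f,0,p['cx']],[0,f,p['cy']],[0,0,1]])
    Rm=R.from_euler('xyz',p['orientation'],degrees=True).as_matrix()
    return K,np.array(p['dist']),Rm,np.array(p['eye'])
def proj(n,P):
    K,d,Rm,e=cam(n); r=cv2.Rodrigues(Rm.T)[0]
    return cv2.projectPoints(np.array(P,float).reshape(-1,1,3),r,-Rm.T@e,K,d)[0][:,0]
def toW(pose,P):
    x,y,a=pose;P=np.array(P,float)
    c,s=np.cos(a),np.sin(a)
    return np.c_[x+c*P[:,0]-s*P[:,1],y+s*P[:,0]+c*P[:,1],P[:,2]]
E
python3 - <<'E'
from h import *
from scipy.optimize import least_squares
top=[((52,45,65),(188,148)),((52,-45,65),(462,105)),((8,-45,65),(480,235)),((8,45,65),(200,272))]
sc=[((52,45,65),(390,58)),((52,-45,65),(612,205)),((8,-45,65),(505,258)),((-52,42,64),(118,195)),((-52,-42,64),(325,340)),((-2,-42,64),(460,275)),((-52,-45,0),(330,545))]
T=np.array([a for a,_ in top])/1e3;tp=(np.array([b for _,b in top])+.5)/10-.5+[375,180]
S=np.array([a for a,_ in sc])/1e3;sp=(np.array([b for _,b in sc])+.5)/9-.5+[325,240]
ft=lambda p:(proj('top',toW(p,T))-tp).ravel()
fs=lambda p:(proj('scene',toW(p,S))-sp).ravel()
for f in(ft,fs,lambda p:np.r_[ft(p),fs(p)]):
    r=least_squares(f,[.6,-.15,.1]);print(r.x,np.degrees(r.x[2]),np.round(r.fun.reshape(-1,2),2).tolist())
p=r.x
print(toW(p,[(-.042,0,.064),(-.052,0,.06),(-.042,-.01,.064)]))
# calib check of blue pose, tool
E
```

```text
[ 0.55264551 -0.19299984  0.15114819] 8.66015321321553 [[-0.77, -0.8], [0.04, -0.29], [0.52, 0.48], [0.2, 0.6]]
[ 0.5530971  -0.2005336   0.16064629] 9.204354257129081 [[-0.19, -1.01], [1.18, -0.73], [-0.09, 0.3], [-0.87, -0.32], [0.0, 0.85], [0.89, -0.24], [-0.93, 0.62]]
[ 0.55356862 -0.1978617   0.17474184] 10.011970205279093 [[0.45, -0.68], [1.14, -0.83], [1.94, -0.11], [1.75, 0.68], [-1.02, -1.62], [0.62, -1.6], [-0.44, -0.49], [-1.26, -0.72], [-0.06, 0.2], [0.58, -1.0], [-0.98, -0.07]]
[[ 0.51220822 -0.20516357  0.064     ]
 [ 0.5023605  -0.20690211  0.06      ]
 [ 0.51394676 -0.21501128  0.064     ]]
```

```bash
cat > ov.py <<'E'
from h import *
import sys
def draw(n,src,out,pose,box,k,lid=0.0):
    u0,u1,v0,v1=box
    im=cv2.imread(src)[v0:v1,u0:u1]; im=cv2.resize(im,None,fx=k,fy=k,interpolation=cv2.INTER_CUBIC)
    def pl(P,col):
        q=(proj(n,toW(pose,np.array(P)/1e3))-[u0,v0]+.5)*k
        cv2.polylines(im,[np.int32(q*8)],True,col,1,cv2.LINE_AA,3)
    pl([(8,45,65),(52,45,65),(52,-45,65),(8,-45,65)],(0,0,255))
    c,s=np.cos(lid),np.sin(lid)
    L=lambda r,h,y:(-2-r*c+h*s*1, y, 56+r*s+h*c)
    pl([L(50,8,42),L(0,8,42),L(0,8,-42),L(50,8,-42)],(255,0,0))
    pl([L(40,8,3),L(40,8,-3)],(0,0,0))
    pl([(-52,45,0),(-52,-45,0),(52,-45,0),(52,45,0)],(0,160,0))
    pl([(-52,45,44),(-52,-45,44),(8,-45,44),(8,45,44)],(255,0,255))
    cv2.imwrite(out,im)
    return im
E
python3 - <<'E'
from ov import *
for i,p in enumerate([(.5526,-.193,.151),(.5531,-.2005,.1606),(.5532,-.197,.155)]):
    a=draw('top','pics/top0.png','pics/o1.png',p,(378,443,182,234),6)
    b=draw('scene','pics/scene0.png','pics/o2.png',p,(328,402,242,304),5)
    h=max(a.shape[0],b.shape[0]);pad=lambda q:cv2.copyMakeBorder(q,0,h-q.shape[0],0,0,0)
    cv2.imwrite(f'pics/ov{i}.png',np.hstack([pad(a),pad(b)]))
E
```

```text
(no output)
```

View pics/ov0.png

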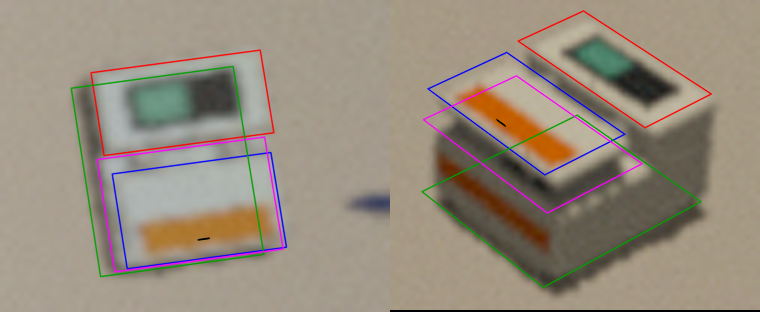

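View pics/ov1.png

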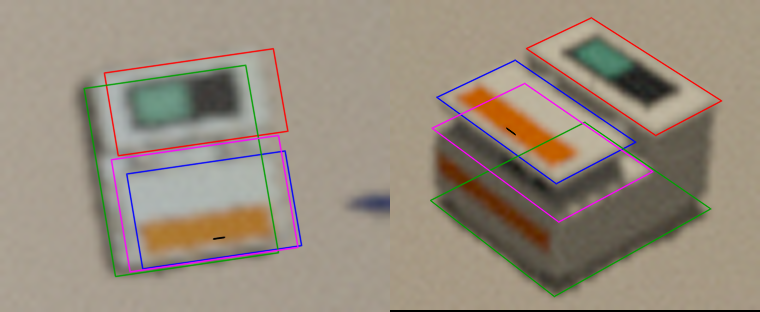

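View pics/ov2.png

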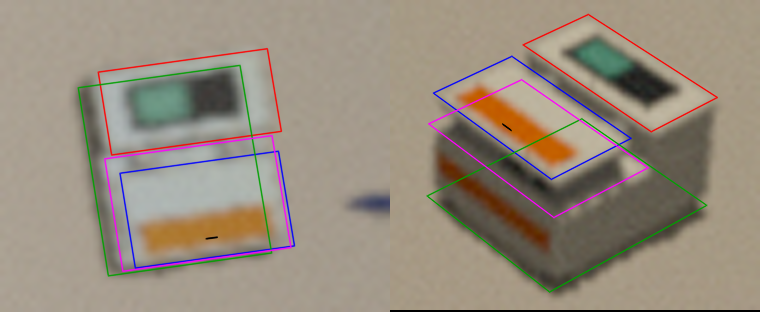

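Call:
{"name": "step_arm", "arguments": {
  "series": [
    {"x": 0.03, "y": -0.027, "z": 0.01, "az": 2, "claw": 0},
    {"x": 0.06, "y": -0.054, "z": 0.02, "az": 4, "claw": 0},
    {"x": 0.09, "y": -0.081, "z": 0.03, "az": 7, "claw": 0},
    {"x": 0.12, "y": -0.108, "z": 0.04, "az": 10, "claw": 0},
    {"x": 0.15, "y": -0.136, "z": 0.05, "az": 12, "claw": 0},
    {"x": 0.18, "y": -0.163, "z": 0.05, "az": 15, "claw": 0},
    {"x": 0.21, "y": -0.19, "z": 0.05, "az": 17, "claw": 0},
    {"x": 0.24, "y": -0.217, "z": 0.05, "az": 19, "claw": 0},
    {"x": 0.27, "y": -0.245, "z": 0.05, "az": 21, "claw": 0},
    {"x": 0.297, "y": -0.272, "z": 0.05, "az": 22.5, "claw": 0},
    {"x": 0.297, "y": -0.272, "z": 0.05, "az": 22.5, "claw": 0}
  ]
}}

```text
invalid input
```

Call:
{"name": "step_arm", "arguments": {
  "series": [
    {"ax": 0, "ay": 0, "az": 2, "x": 0.03, "y": -0.027, "z": 0.01, "claw": 0},
    {"ax": 0, "ay": 0, "az": 4, "x": 0.06, "y": -0.054, "z": 0.02, "claw": 0},
    {"ax": 0, "ay": 0, "az": 7, "x": 0.09, "y": -0.081, "z": 0.03, "claw": 0},
    {"ax": 0, "ay": 0, "az": 10, "x": 0.12, "y": -0.108, "z": 0.04, "claw": 0},
    {"ax": 0, "ay": 0, "az": 12, "x": 0.15, "y": -0.136, "z": 0.05, "claw": 0},
    {"ax": 0, "ay": 0, "az": 15, "x": 0.18, "y": -0.163, "z": 0.05, "claw": 0},
    {"ax": 0, "ay": 0, "az": 17, "x": 0.21, "y": -0.19, "z": 0.05, "claw": 0},
    {"ax": 0, "ay": 0, "az": 19, "x": 0.24, "y": -0.217, "z": 0.05, "claw": 0},
    {"ax": 0, "ay": 0, "az": 21, "x": 0.27, "y": -0.245, "z": 0.05, "claw": 0},
    {"ax": 0, "ay": 0, "az": 22.5, "x": 0.297, "y": -0.272, "z": 0.05, "claw": 0},
    {"ax": 0, "ay": 0, "az": 22.5, "x": 0.297, "y": -0.272, "z": 0.05, "claw": 0}
  ],
  "squeeze": 10
}}

```text
time_s: 1.2
tool_pos: [0.4552, 0.3533, 0.2803]
tool_rot: [-179.8, 0.1, -171.7]
force: [1.0, 0.3, -0.4]
grip_width: 0.0072
```

Call:
{"name": "step_arm", "arguments": {
  "series": [
    {"ax": 0, "ay": 0, "az": 0, "x": 0.02, "y": -0.047, "z": 0, "claw": 0},
    {"ax": 0, "ay": 0, "az": 0, "x": 0.03, "y": -0.094, "z": 0, "claw": 0},
    {"ax": 0, "ay": 0, "az": 0, "x": 0.04, "y": -0.141, "z": 0, "claw": 0},
    {"ax": 0, "ay": 0, "az": 0, "x": 0.05, "y": -0.188, "z": 0, "claw": 0},
    {"ax": 0, "ay": 0, "az": 0, "x": 0.05, "y": -0.235, "z": 0, "claw": 0},
    {"ax": 0, "ay": 0, "az": 0, "x": 0.054, "y": -0.282, "z": 0, "claw": 0},
    {"ax": 0, "ay": 0, "az": 0, "x": 0.054, "y": -0.329, "z": 0, "claw": 0},
    {"ax": 0, "ay": 0, "az": 0, "x": 0.054, "y": -0.376, "z": 0, "claw": 0},
    {"ax": 0, "ay": 0, "az": 0, "x": 0.054, "y": -0.423, "z": 0, "claw": 0},
    {"ax": 0, "ay": 0, "az": 0, "x": 0.054, "y": -0.47, "z": -0.01, "claw": 0},
    {"ax": 0, "ay": 0, "az": 0, "x": 0.054, "y": -0.517, "z": -0.02, "claw": 0},
    {"ax": 0, "ay": 0, "az": 0, "x": 0.054, "y": -0.56, "z": -0.03, "claw": 0}
  ]
}}

```text
time_s: 2.4
tool_pos: [0.5038, -0.2018, 0.2503]
tool_rot: [180.0, 0.0, -171.1]
force: [0.6, -0.0, 0.2]
grip_width: 0.0005
```

Call:
{"name": "step_arm", "arguments": {
  "series": [
    {"ax": 0, "ay": 0, "az": 0, "x": 0, "y": -0.005, "z": -0.04, "claw": 0},
    {"ax": 0, "ay": 0, "az": 0, "x": 0, "y": -0.005, "z": -0.08, "claw": 0},
    {"ax": 0, "ay": 0, "az": 0, "x": 0, "y": -0.005, "z": -0.12, "claw": 0},
    {"ax": 0, "ay": 0, "az": 0, "x": 0, "y": -0.005, "z": -0.14, "claw": 0},
    {"ax": 0, "ay": 0, "az": 0, "x": 0, "y": -0.005, "z": -0.14, "claw": 0},
    {"ax": 0, "ay": 0, "az": 0, "x": 0, "y": -0.005, "z": -0.14, "claw": 0}
  ]
}}

```text
time_s: 3.0
tool_pos: [0.5044, -0.2049, 0.1109]
tool_rot: [180.0, -0.0, -171.1]
force: [-0.0, -1.1, 0.3]
grip_width: 0.0009
```

Run:
```python
from ov import *
from cell import status
for n in("scene","top"):
    im=vision.read_camera(n); cv2.imwrite(f"pics/{n}1.png",im[:,:,::-1])
o=status.get_obs();print(o['tool_pos'],o['tool_rot'],o['force'],o['grip_width'],o['qpos'])
p=(.5532,-.197,.155)
a=draw('top','pics/top1.png','pics/o1.png',p,(378,443,182,234),5)
b=draw('scene','pics/scene1.png','pics/o2.png',p,(322,402,215,304),5)
t=proj('scene',[o['tool_pos']-[0,0,.008]]);print(t)
h=max(a.shape[0],b.shape[0]);pad=lambda q:cv2.copyMakeBorder(q,0,h-q.shape[0],0,0,0)
cv2.circle(b,tuple(int(v) for v in (t[0]-[322,215]+.5)*5),3,(0,255,255),-1)
cv2.imwrite('pics/ov3.png',np.hstack([pad(a),pad(b)]))
```

```text
[ 0.50544076 -0.20545268  0.11225789] [-1.79951112e+02  1.55295717e-01 -1.71101908e+02] [-0.20337779  0.36687427  0.01998668] 0.0002792053790902408 [-14.39249038  12.40246569  37.84764167 107.6460056   -8.58055444
  62.60787701 125.64973083]
[[349.53212074 253.85342196]]
```

View pics/ov3.png

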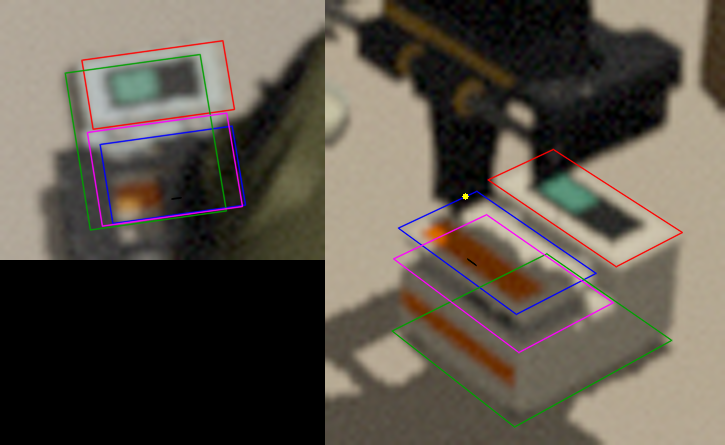

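Call:
{"name": "step_arm", "arguments": {
  "series": [
    {"ax": 0, "ay": 0, "az": 0, "x": 0, "y": 0, "z": -0.015, "claw": 0},
    {"ax": 0, "ay": 0, "az": 0, "x": 0, "y": 0, "z": -0.028, "claw": 0},
    {"ax": 0, "ay": 0, "az": 0, "x": 0, "y": 0, "z": -0.034, "claw": 0},
    {"ax": 0, "ay": 0, "az": 0, "x": 0, "y": 0, "z": -0.036, "claw": 0},
    {"ax": 0, "ay": 0, "az": 0, "x": 0, "y": 0, "z": -0.036, "claw": 0}
  ]
}}

```text
time_s: 3.6
tool_pos: [0.5038, -0.2053, 0.0741]
tool_rot: [180.0, -0.1, -171.1]
force: [-0.2, 0.0, 0.2]
grip_width: 0.0006
```

Call:
{"name": "step_arm", "arguments": {
  "series": [
    {"ax": 0, "ay": 0, "az": 0, "x": 0, "y": 0, "z": -0.001, "claw": 0},
    {"ax": 0, "ay": 0, "az": 0, "x": 0, "y": 0, "z": -0.002, "claw": 0},
    {"ax": 0, "ay": 0, "az": 0, "x": 0, "y": 0, "z": -0.003, "claw": 0},
    {"ax": 0, "ay": 0, "az": 0, "x": 0, "y": 0, "z": -0.004, "claw": 0},
    {"ax": 0, "ay": 0, "az": 0, "x": 0, "y": 0, "z": -0.005, "claw": 0},
    {"ax": 0, "ay": 0, "az": 0, "x": 0, "y": 0, "z": -0.006, "claw": 0}
  ]
}}

```text
time_s: 4.2
tool_pos: [0.5041, -0.2055, 0.0687]
tool_rot: [-180.0, 0.0, -171.1]
force: [-1.3, -0.0, 2.6]
grip_width: 0.0006
```

Call:
{"name": "step_arm", "arguments": {
  "series": [
    {"ax": 0, "ay": 0, "az": 0, "x": 0, "y": 0, "z": -0.001, "claw": 0},
    {"ax": 0, "ay": 0, "az": 0, "x": 0, "y": 0, "z": -0.002, "claw": 0},
    {"ax": 0, "ay": 0, "az": 0, "x": 0, "y": 0, "z": -0.003, "claw": 0},
    {"ax": 0, "ay": 0, "az": 0, "x": 0, "y": 0, "z": -0.003, "claw": 0}
  ]
}}

```text
time_s: 4.6
tool_pos: [0.504, -0.2055, 0.0654]
tool_rot: [-180.0, -0.0, -171.1]
force: [-1.9, -1.0, 2.0]
grip_width: 0.0004
```

Call:
{"name": "step_arm", "arguments": {
  "series": [
    {"ax": 0, "ay": 0, "az": 0, "x": 0, "y": 0, "z": -0.0005, "claw": 0},
    {"ax": 0, "ay": 0, "az": 0, "x": 0, "y": 0, "z": -0.001, "claw": 0},
    {"ax": 0, "ay": 0, "az": 0, "x": 0, "y": 0, "z": -0.001, "claw": 0}
  ]
}}

```text
time_s: 4.9
tool_pos: [0.5041, -0.2055, 0.065]
tool_rot: [180.0, -0.0, -171.1]
force: [-3.1, -0.9, 6.6]
grip_width: 0.0008
```

At the stop (6.6 N), so well past the unlatch depth. Lifting away.

Call:
{"name": "step_arm", "arguments": {
  "series": [
    {"ax": 0, "ay": 0, "az": 0, "x": -0.01, "y": 0, "z": 0.04, "claw": 0},
    {"ax": 0, "ay": 0, "az": 0, "x": -0.025, "y": 0, "z": 0.08, "claw": 0},
    {"ax": 0, "ay": 0, "az": 0, "x": -0.04, "y": 0, "z": 0.1, "claw": 0},
    {"ax": 0, "ay": 0, "az": 0, "x": -0.04, "y": 0, "z": 0.1, "claw": 0},
    {"ax": 0, "ay": 0, "az": 0, "x": -0.04, "y": 0, "z": 0.1, "claw": 0},
    {"ax": 0, "ay": 0, "az": 0, "x": -0.04, "y": 0, "z": 0.1, "claw": 0},
    {"ax": 0, "ay": 0, "az": 0, "x": -0.04, "y": 0, "z": 0.1, "claw": 0},
    {"ax": 0, "ay": 0, "az": 0, "x": -0.04, "y": 0, "z": 0.1, "claw": 0},
    {"ax": 0, "ay": 0, "az": 0, "x": -0.04, "y": 0, "z": 0.1, "claw": 0},
    {"ax": 0, "ay": 0, "az": 0, "x": -0.04, "y": 0, "z": 0.1, "claw": 0},
    {"ax": 0, "ay": 0, "az": 0, "x": -0.04, "y": 0, "z": 0.1, "claw": 0},
    {"ax": 0, "ay": 0, "az": 0, "x": -0.04, "y": 0, "z": 0.1, "claw": 0}
  ]
}}

```text
time_s: 6.1
tool_pos: [0.4642, -0.2053, 0.1646]
tool_rot: [180.0, 0.0, -171.1]
force: [0.3, -0.2, -0.9]
grip_width: 0.0009
```

Run:
```python
from ov import *
from cell import status
im=vision.read_camera("scene"); cv2.imwrite("pics/scene2.png",im[:,:,::-1])
o=status.get_obs();print(o['time_s'],o['tool_pos'],o['force'])
p=(.5532,-.197,.155)
b=draw('scene','pics/scene2.png','pics/o2.png',p,(322,402,215,304),6,.7)
c=cv2.resize(cv2.imread('pics/scene2.png')[215:304,342-20:402],None,fx=3.5,fy=3.5)
b=cv2.resize(b,None,fx=.9,fy=.9);c=cv2.copyMakeBorder(c,0,b.shape[0]-c.shape[0],0,0,0)
cv2.imwrite('pics/ov4.png',np.hstack([b,c]))
```

```text
6.15 [ 0.46415543 -0.20528309  0.16459134] [-0.44708631  0.08381004  0.45834144]
```

View pics/ov4.png

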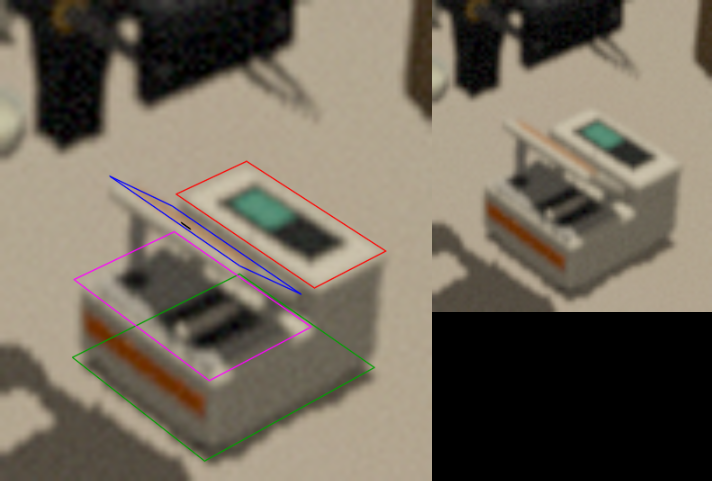

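Call:
{"name": "step_arm", "arguments": {
  "series": [
    {"ax": 0, "ay": 0, "az": 0, "x": 0.0, "y": -0.01, "z": 0, "claw": 0},
    {"ax": 0, "ay": 0, "az": 0, "x": 0.0, "y": -0.018, "z": 0, "claw": 0},
    {"ax": 0, "ay": 0, "az": 0, "x": 0, "y": -0.018, "z": -0.03, "claw": 0},
    {"ax": 0, "ay": 0, "az": 0, "x": 0, "y": -0.018, "z": -0.06, "claw": 0},
    {"ax": 0, "ay": 0, "az": 0, "x": 0, "y": -0.018, "z": -0.0785, "claw": 0},
    {"ax": 0, "ay": 0, "az": 0, "x": 0, "y": -0.018, "z": -0.0785, "claw": 0},
    {"ax": 0, "ay": 0, "az": 0, "x": 0, "y": -0.018, "z": -0.0785, "claw": 0}
  ]
}}

```text
time_s: 6.85
tool_pos: [0.4641, -0.2242, 0.0865]
tool_rot: [-180.0, -0.0, -171.2]
force: [-0.5, 0.9, -0.3]
grip_width: 0.0004
```

Run:
```python
from ov import *
im=vision.read_camera("scene"); cv2.imwrite("pics/scene3.png",im[:,:,::-1])
cv2.imwrite('pics/c3.png',cv2.resize(im[215:304,322:402,::-1],None,fx=6,fy=6,interpolation=cv2.INTER_CUBIC))
```

```text
(no output)
```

View pics/c3.png

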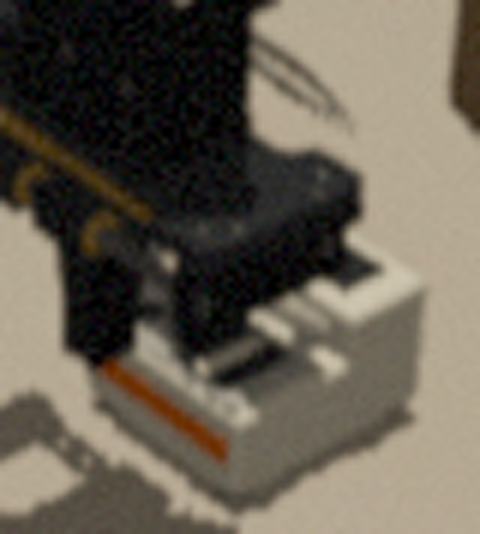

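Run:
```python
from h import *
from cell import status
o=status.get_obs();t=o['tool_pos'];M=R.from_euler('xyz',o['tool_rot'],degrees=True).as_matrix()
print(M.round(2))
im=cv2.imread('pics/scene3.png');u0,v0,k=260,150,4
im=cv2.resize(im[v0:v0+150,u0:u0+200],None,fx=k,fy=k,interpolation=cv2.INTER_CUBIC)
def box(hx,hy,z0,z1,col):
    P=np.array([(sx*hx,sy*hy,z) for z in(z0,z1) for sx,sy in((-1,-1),(1,-1),(1,1),(-1,1))])
    q=(proj('scene',t+P@M.T)-[u0,v0]+.5)*k
    q=q.astype(int)
    for i in range(4):
        for a,b in((i,(i+1)%4),(i+4,(i+1)%4+4),(i,i+4)): cv2.line(im,tuple(map(int,q[a])),tuple(map(int,q[b])),col,1,cv2.LINE_AA)
box(.0095,.015,-.06,.008,(0,255,255))
box(.0375,.095,-.10,-.062,(0,0,255))
box(.095,.0375,-.10,-.062,(255,128,0))
cv2.imwrite('pics/c4.png',im)
```

```text
[[-0.99 -0.15  0.  ]
 [-0.15  0.99 -0.  ]
 [-0.   -0.   -1.  ]]
```

View pics/c4.png

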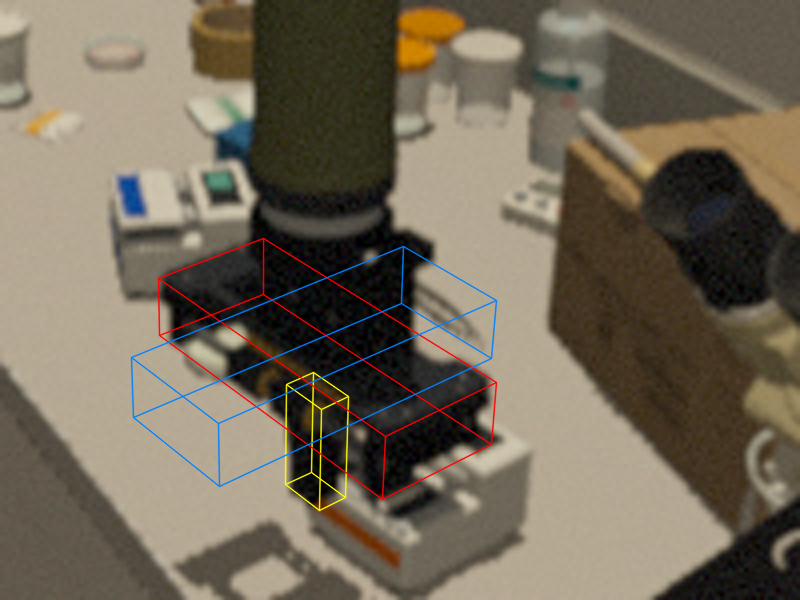

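Call:
{"name": "step_arm", "arguments": {
  "series": [
    {"ax": 0, "ay": 0, "az": 0, "x": 0.014, "y": 0.002, "z": 0, "claw": 0},
    {"ax": 0, "ay": 0, "az": 0, "x": 0.024, "y": 0.004, "z": 0, "claw": 0},
    {"ax": 0, "ay": 0, "az": 0, "x": 0.032, "y": 0.005, "z": 0, "claw": 0},
    {"ax": 0, "ay": 0, "az": 0, "x": 0.038, "y": 0.006, "z": 0, "claw": 0},
    {"ax": 0, "ay": 0, "az": 0, "x": 0.044, "y": 0.007, "z": 0, "claw": 0},
    {"ax": 0, "ay": 0, "az": 0, "x": 0.05, "y": 0.008, "z": 0, "claw": 0},
    {"ax": 0, "ay": 0, "az": 0, "x": 0.055, "y": 0.0085, "z": 0, "claw": 0},
    {"ax": 0, "ay": 0, "az": 0, "x": 0.06, "y": 0.009, "z": 0, "claw": 0},
    {"ax": 0, "ay": 0, "az": 0, "x": 0.065, "y": 0.01, "z": 0, "claw": 0},
    {"ax": 0, "ay": 0, "az": 0, "x": 0.07, "y": 0.011, "z": 0, "claw": 0},
    {"ax": 0, "ay": 0, "az": 0, "x": 0.07, "y": 0.011, "z": 0, "claw": 0}
  ]
}}

```text
time_s: 8.0
tool_pos: [0.5351, -0.2118, 0.0861]
tool_rot: [-180.0, 0.0, -171.1]
force: [0.6, -0.8, -0.3]
grip_width: 0.0005
```

Run:
```python
from ov import *
im=vision.read_camera("scene"); cv2.imwrite("pics/scene4.png",im[:,:,::-1])
cv2.imwrite('pics/c5.png',cv2.resize(im[205:304,322:412,::-1],None,fx=6,fy=6,interpolation=cv2.INTER_CUBIC))
```

```text
(no output)
```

View pics/c5.png

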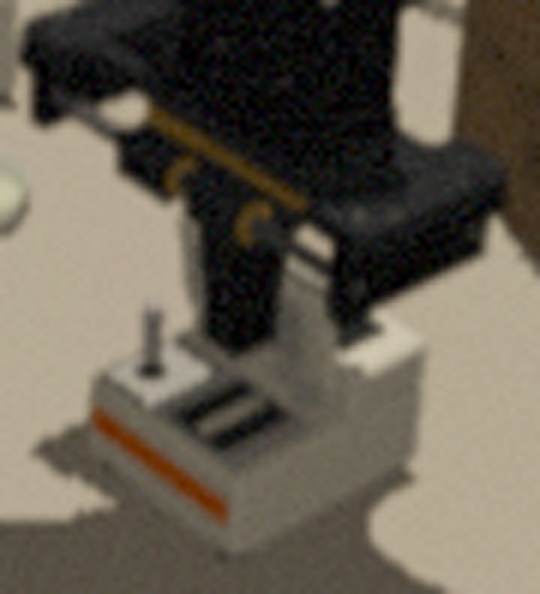

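Call:
{"name": "step_arm", "arguments": {
  "series": [
    {"ax": 0, "ay": 0, "az": 0, "x": 0.003, "y": 0.0005, "z": 0, "claw": 0},
    {"ax": 0, "ay": 0, "az": 0, "x": 0.006, "y": 0.001, "z": 0, "claw": 0},
    {"ax": 0, "ay": 0, "az": 0, "x": 0.009, "y": 0.0014, "z": 0, "claw": 0},
    {"ax": 0, "ay": 0, "az": 0, "x": 0.01, "y": 0.0015, "z": 0, "claw": 0},
    {"ax": 0, "ay": 0, "az": 0, "x": 0.01, "y": 0.0015, "z": 0, "claw": 0}
  ]
}}

```text
time_s: 8.55
tool_pos: [0.5444, -0.2107, 0.086]
tool_rot: [180.0, 0.0, -171.1]
force: [0.2, 0.7, 0.4]
grip_width: 0.0003
```

Call:
{"name": "step_arm", "arguments": {
  "series": [
    {"ax": 0, "ay": 0, "az": 0, "x": 0.001, "y": 0, "z": 0, "claw": 0},
    {"ax": 0, "ay": 0, "az": 0, "x": 0.002, "y": 0, "z": 0, "claw": 0},
    {"ax": 0, "ay": 0, "az": 0, "x": 0.002, "y": 0, "z": 0, "claw": 0}
  ]
}}

```text
time_s: 8.85
tool_pos: [0.5461, -0.2107, 0.086]
tool_rot: [180.0, -0.0, -171.1]
force: [-0.5, 0.2, -0.7]
grip_width: 0.0004
```

Call:
{"name": "step_arm", "arguments": {
  "series": [
    {"ax": 0, "ay": 0, "az": 0, "x": -0.01, "y": -0.0015, "z": 0, "claw": 0},
    {"ax": 0, "ay": 0, "az": 0, "x": -0.03, "y": -0.005, "z": 0, "claw": 0},
    {"ax": 0, "ay": 0, "az": 0, "x": -0.06, "y": -0.009, "z": 0, "claw": 0},
    {"ax": 0, "ay": 0, "az": 0, "x": -0.09, "y": -0.013, "z": 0.01, "claw": 0},
    {"ax": 0, "ay": 0, "az": 0, "x": -0.09, "y": -0.013, "z": 0.05, "claw": 0},
    {"ax": 0, "ay": 0, "az": 0, "x": -0.09, "y": -0.013, "z": 0.09, "claw": 0},
    {"ax": 0, "ay": 0, "az": 0, "x": -0.09, "y": -0.013, "z": 0.13, "claw": 0},
    {"ax": 0, "ay": 0, "az": 0, "x": -0.09, "y": 0.03, "z": 0.14, "claw": 0},
    {"ax": 0, "ay": 0, "az": 0, "x": -0.08, "y": 0.07, "z": 0.14, "claw": 0},
    {"ax": 0, "ay": 0, "az": 0, "x": -0.07, "y": 0.11, "z": 0.14, "claw": 0},
    {"ax": 0, "ay": 0, "az": 0, "x": -0.07, "y": 0.11, "z": 0.14, "claw": 0}
  ]
}}

```text
time_s: 9.95
tool_pos: [0.4769, -0.0945, 0.226]
tool_rot: [179.8, 0.1, -170.6]
force: [-0.6, -0.5, 0.3]
grip_width: 0.0004
```

Run:
```python
from ov import *
from cell import status
im=vision.read_camera("scene"); cv2.imwrite("pics/scene5.png",im[:,:,::-1])
o=status.get_obs();print(o['time_s'],o['tool_pos'],o['force'],abs(o['joint_velocities']).max())
b=draw('scene','pics/scene5.png','pics/o.png',(.5532,-.201,.16),(325,405,215,304),6,1.6)
c=cv2.resize(im[150:304,270:420,::-1],None,fx=2,fy=2)
c=cv2.copyMakeBorder(c,0,b.shape[0]-c.shape[0],0,0,0)
cv2.imwrite('pics/c6.png',np.hstack([b,c]))
```

```text
10.0 [ 0.47612772 -0.09816324  0.22592036] [-0.73725056 -0.99639851 -0.07968316] 3.9027757215586334
```

View pics/c6.png

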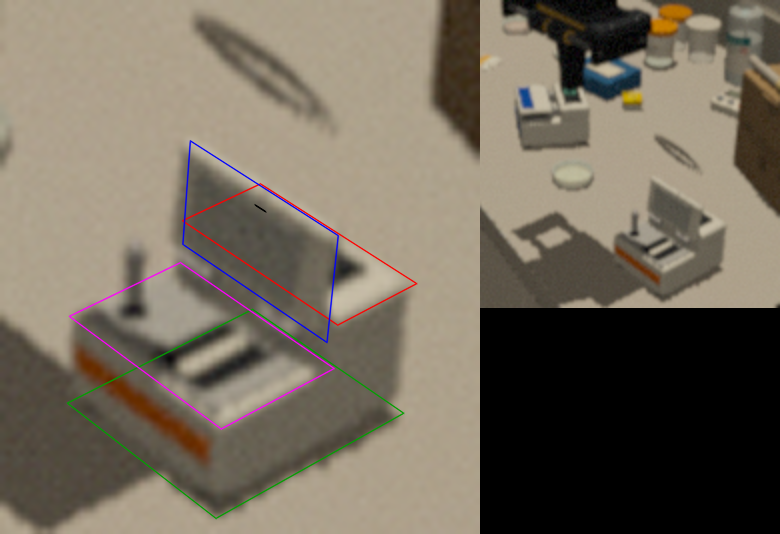

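Call:
{"name": "step_arm", "arguments": {
  "series": [
    {"ax": 0, "ay": 0, "az": 0, "x": 0, "y": 0, "z": 0, "claw": 0},
    {"ax": 0, "ay": 0, "az": 0, "x": 0, "y": 0, "z": 0, "claw": 0},
    {"ax": 0, "ay": 0, "az": 0, "x": 0, "y": 0, "z": 0, "claw": 0},
    {"ax": 0, "ay": 0, "az": 0, "x": 0, "y": 0, "z": 0, "claw": 0},
    {"ax": 0, "ay": 0, "az": 0, "x": 0, "y": 0, "z": 0, "claw": 0}
  ]
}}

```text
time_s: 10.5
tool_pos: [0.476, -0.1014, 0.2261]
tool_rot: [180.0, 0.0, -171.2]
force: [0.0, 0.4, 0.9]
grip_width: 0.0004
```

Run:
```python
from ov import *
im=vision.read_camera("scene"); cv2.imwrite("pics/scene6.png",im[:,:,::-1])
a=cv2.imread('pics/scene5.png').astype(int)[215:304,325:405];print(np.abs(a-im[215:304,325:405,::-1].astype(int)).mean(), )
im=im[:,:,::-1]
for i,l in enumerate((1.4,1.6)):
    b=draw('scene','pics/scene6.png','pics/o.png',(.5532,-.2005,.16),(340,390,230,280),7,l)
    globals()[f'b{i}']=b
cv2.imwrite('pics/c7.png',np.hstack([b0,b1]))
```

```text
3.0135767790262173
```

View pics/c7.png

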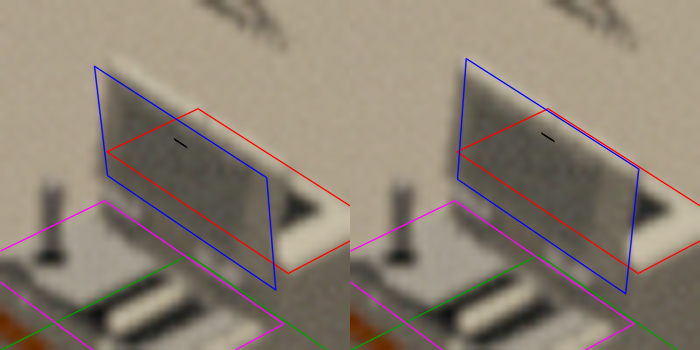

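The lid matches the 1.6 rad outline, clearly past 1.4. It is at rest, and the plunger is out.

```bash
python3 -c "
from cell import workorder
print(workorder.sign_off())"
```

```text
the job is handed in; nothing more can be done
None
```

The orange reader's lid is standing open and I handed the job in at about 10.6 s of the 40 s. The hand-in gives no verdict.

- **Press and pop:** I pressed the lid once near its front edge with the closed fingertips until it met its stop (6.6 N), then took them away. The lid popped to about 0.7 rad in the picture. It stood untouched for at least half a second.
- **Opening:** I pushed the popped lid back with the fingertips, right of the plunger, then backed off and moved the arm clear.
- **Last checks:** In the last picture the lid matches the 1.6 rad outline, well past 1.4, and it had not moved over the last half second. The plunger is out. The blue reader's lid looks shut, and the dish and tweezers looked undisturbed. I did not check the sachets, cup or pen again. The arm was clear of everything, with only noise-level force (under 1 N).
- **What disagreed:** The two cameras placed the reader about 7 mm apart sideways. I used a value between them; the scene overlays were still 1–2 pixels off, but both moves had enough room for that.
- **Rejected call:** The first move call came back as invalid input. I resent it with every field filled in.

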